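# Heft two sort boxes and rack the full one

## Task

Of the two matching steel boxes of type on the bench, one is full and the other has run low: lift each a few centimetres clear of the bench to feel which is the heavier, and slide the heavier one lengthwise into the empty bay of the wooden rack until it is right home against the back rail with the sprung roller catch out again behind it. Push gently: do not ram or jam it against the back rail, dividers or catch; keep both boxes lid up, and leave the lighter box standing on the bench and the loupe, mallet and planer block where they are.

Things in the scene. Friction and masses are not known exactly. Their poses are not given: they have to be found in the camera images.
- box_a_mid (a point): Centre of box A, 29 mm above its underside. Closed steel box, green enamel, slip lid with a bright panel, brass label holder on each end: 92 mm long (its x), 60 mm wide (its y), 58 mm high (z up), edges rounded 3 mm, alike at both ends. The lid is fast and may be gripped. Unseen load of type near its middle.
- box_b_mid (a point): Centre of box B, 29 mm above its underside: looks the same as box A, same size and axes. Either may be the heavier, by at least about 1.8 to 1 all-up; both weigh under 0.8 kg.
- box_a: Box A itself, the same as box_a_mid; this origin is the centre of its underside, same axes.
- box_b: Box B itself, the same as box_b_mid; this origin is the centre of its underside, same axes.
- rack: Beech rack fixed to the bench, open on top and at the front. Its x runs into the bay, y to its left, z up; origin on the bench, under the middle of a box that is home. Bay 63 mm wide between two dividers 14 mm thick, tops 26 mm above the bench. Beside them, out to y = +-104 mm, fixed compartments of type no higher than 26 mm.
- rails: The upright parts of that rack, one piece with it (same origin and axes): dividers, flared cheeks, back rail, compartments and the catch.
- bay_home (a point): Point on the bay floor (8 mm above the bench) right under the centre of a box that is home. Axes as the rack's. The back rail's face is 46 mm beyond it in x; the rail's top is 50 mm above the bench.
- bay_mouth (a point): Point on the bay floor, mid-bay, at the outer end of the flared mouth, x = -106 mm from bay_home. Straight dividers start at x = -85 mm; from there outwards short cheeks flare the mouth by 6 mm a side. The floor, 91 mm wide there, runs on to x = -162 mm as a landing for a box.
- catch (a joint): Sprung brass roller (upright, 14 mm across, free-turning) in the left (+y) divider, axis at x = -50 mm from bay_home, standing 5 mm into the bay. Value: metres it is pushed back into the divider, 0 = out, 0.007 at most. 1 N/mm, 2 N preload. A box slid past presses it in 2 to 5 mm; the push needed is about 3 to 8 N; once home, the roller is out behind the box.
- table: The composing bench, its grey top at height 0 (origin in the middle of the top). Both boxes stand on it at the start.
- loupe: Standing magnifier (loupe): black and amber plastic cylinder 38 mm across, 48 mm high. Origin at the centre of its underside. Not to be moved.
- mallet: Wooden mallet lying on the bench: round head 105 mm long (its x), 68 mm across, and a handle 26 mm thick running 190 mm along its y. Origin under the middle of the head. Not to be moved.
- planer: Planer block: beech block 90 mm (its x) by 160 mm (its y), 41 mm high, blue felt on top. Origin at the centre of its underside. Not to be moved.

How it is judged:
On the way, in this order (a step that is already met when the one before it is completed fails the run):
1. the lighter box has been lifted clear of the bench (by about 15 mm) while the heavier one stands on the bench (((height (world z) of box_a_mid above 0.044 m and contact force between box_b and table above 4.5 N and contact force between box_a and table below 0.1 N) or (height (world z) of box_b_mid above 0.044 m and contact force between box_a and table above 4.5 N and contact force between box_b and table below 0.1 N))), for 0.2 s.
2. after that the heavier box is lifted clear of the bench (by about 15 mm) while the lighter one stands on the bench (((height (world z) of box_a_mid above 0.044 m and contact force between box_b and table between 1 and 4.5 N and contact force between box_a and table below 0.1 N) or (height (world z) of box_b_mid above 0.044 m and contact force between box_a and table between 1 and 4.5 N and contact force between box_b and table below 0.1 N))), for 0.2 s.
At the end, for the whole second after the job is handed in: The heavier box stands in the bay, upright on its floor, its centre within 3 mm of home along the bay and 4 mm across, with the roller catch out again (pushed in less than 1.5 mm); the lighter box stands upright on the bench top by itself; both are at rest (((x of box_a_mid in the frame of bay_home between -0.003 and 0.003 m and y of box_a_mid in the frame of bay_home between -0.004 and 0.004 m and z of box_a_mid in the frame of bay_home between 0.026 and 0.032 m and value of joint catch below 0.0015 m and angle between each of box_a_mid, box_b_mid's own z axis and vertical below 0.05 rad and linear speed of each of box_a, box_b below 0.01 m/s and contact force between box_b and table between 1 and 4.5 N and height (world z) of box_b_mid between 0.026 and 0.032 m) or (x of box_b_mid in the frame of bay_home between -0.003 and 0.003 m and y of box_b_mid in the frame of bay_home between -0.004 and 0.004 m and z of box_b_mid in the frame of bay_home between 0.026 and 0.032 m and value of joint catch below 0.0015 m and angle between each of box_b_mid, box_a_mid's own z axis and vertical below 0.05 rad and linear speed of each of box_b, box_a below 0.01 m/s and contact force between box_a and table between 1 and 4.5 N and height (world z) of box_a_mid between 0.026 and 0.032 m))); the robot touches nothing.
It fails at once if a box is rammed or jammed against the rack's dividers, back rail or catch with more than 30 N (contact force between any of box_a, box_b and rails above 30 N).
It fails at once if a box is tipped by more than about 25 degrees (angle between any of box_a_mid, box_b_mid's own z axis and vertical above 0.45 rad).
It fails at once if the loupe, mallet or planer block is moved by more than 25 mm (distance of any of loupe, mallet, planer from where it was at the start of the episode above 0.025 m).
It also fails if it takes over 72 s, if anything falls off the work surface, if the arm or the gripper's body presses on something with over 40 N, if the wrist force passes 120 N, or if a joint passes its speed limit or range.

## Robot

A 7-joint arm with a two-finger parallel gripper is mounted at the origin on the work surface. World frame = base frame: x ahead of the robot, y to its left, z up, the work surface at z = 0. Lengths are in m, angles in rad, forces in N, time in s.
With the tool pointing down it reaches from about 0.425 to 0.975 m from the base axis. Payload 16.7 kg.
Tool frame: the origin (TCP) lies between the finger pads; the fingertips stand 11 mm ahead of it and the grasp point (between the pads) lies 8 mm behind it; y points along the fingers, x is the direction in which the jaws open and shut, and the axes are right-handed (so a half turn about y gives the same grasp; the last joint's range is limited). The gripper opens to 85 mm and grips with 20 to 120 N. Pads are 22 mm wide; open, the fingers measure 114 mm over their backs; the gripper's body (76 mm by 85 mm) begins 54 mm behind the grasp point. The pads swing forward as they close: fully open they stand 13 mm farther back than shut.
Start: joints at [1.077, 0.426, 0.074, 1.606, -0.034, 1.111, -0.067], TCP at [0.228, -0.635, 0.242] pointing down, gripper open.
Joint ranges: [-2.85, 2.85], [-0.5, 2.14], [-1.23, 1.37], [0.21, 2.46], [-1.02, 4.16], [0.16, 2.05], [-2.73, 2.73]. Speed limits (rad/s): [1.89, 1.89, 2.39, 2.39, 3.01, 3.01, 3.01].

## Interface

Orientations are given as [roll, pitch, yaw] about the fixed x, y, z axes, in that order (R = Rz(yaw) Ry(pitch) Rx(roll)).
In Python, from bench import observe, capture, calibration, close_job, recognise, silhouettes, spot_point gives the robot as it stands. The module is installed in compiled form; this text tells all that it offers.
- The arm moves only by the tool move_arm, never from a script. Its argument "rows" is a list of rows, each a list of 4 numbers: the shift along the tool's x, y, z in cm, then the turn about the tool's y in degrees. A call has 1 to 20 rows; each row is the pose to reach, as a shift and turn from the pose measured when the call began, along the tool's axes at that moment; what a row does not reach only later rows make up. A row lasts 1/12 s, in which the tool goes at most 41.7 mm and 7.16 degrees, less where a joint would pass 70% of its speed; a pose out of reach is approached as far as the arm can. A call with a gripper value outside its range is refused whole. "jaw" is the closure in counts, from 0 (fully open) to 255 (shut), set as the call begins (left out, the last holds). The fingers move at their own pace and stop on an object; "grip_force" is the grip in N (left out, the last holds). Time passes only in rows, so rows that repeat a pose let the fingers close. It gives the time, the measured TCP pose, the force and the opening at its end, in the units of the state.
- observe(): the state, without advancing time (a new reading comes with each control period).
- capture(name): name is "scene" or "side" or "wrist"; returns the picture (480x640x3 uint8, red, green, blue); there is no depth.
- calibration(name): a dict with "fx", "fy", "cx", "cy" (pixels), "cam_to_world" (4x4, takes a point from camera to world coordinates). Camera axes: x right, y down, z forward; pixel columns grow to the right and rows downward; lengths in m; the calibration is good to about 2 mm. A picture is of the moment at which its call begins: read the wrist's pose just before it. calibration takes no time and is no camera call; for the wrist camera it gives the pose at the moment of the call.
- close_job(): hands the job in, once; it reports no verdict.
Trained networks look in the newest picture that a camera, given by its name, has taken for a name from the list of things; names that differ only in an ending like _2 or _b are one class to them, and where a whole thing is asked for, a point or a joint stands for the part that bears it (a point fixed in the world has none). Each returns a list of dicts, best first, with "conf" (0 to 1); they miss things now and then, are a little off and sometimes report something else, mostly with a low value. They report only what shows in the picture. A call takes as long as a camera call.
- recognise(name, camera): "point" ([x, y, z] in m, in world coordinates, good to about 4 mm: the middle of the surface that is visible of it).
- silhouettes(name, camera): "mask" (480x640 bool, what is visible of it).
- spot_point(name, camera): "point" ([x, y, z] in m, in world coordinates, good to about 4 mm: a listed point, or the origin of a listed thing).
The state is a dict: "time": time; "joints": joint angles; "dq": joint speeds; "tau": joint torques, N m; "ee_pos": TCP position; "tool_rot": TCP orientation; "ft_force": force on the tool from outside, world axes, zero at the start; "ft_torque": the same for the moment, N m; "width": opening from 0.0 (shut) to 1.0 (fully open).
Only numpy, scipy, OpenCV 4.12 (cv2) and the standard library are available. Lean on these libraries where they do the work, as an engineer would, in place of code of your own. Each camera call takes 0.05 s, during which the arm holds its last target.

## Working session

There is one attempt and no reset: what is moved stays moved. The work goes in short steps, Python scripts to look and compute and a tool call to move; the robot and the scene stay as the last step left them, time stands still between calls to the robot, and variables do not carry over. Pictures are saved under pics/ and viewed, and the job is handed in when it is done.

Besides the shell and the picture viewer there is one more tool, called after ">>>" by a JSON object that holds its "api" and its "payload". move_arm: Moves the arm, as the interface text tells. Its arguments: {"type":"object","properties":{"rows":{"type":"array","items":{"type":"array","items":{"type":"number"}}},"jaw":{"type":"number"},"grip_force":{"type":"number"}},"required":["rows"]}

```bash
ls; mkdir -p pics
cat > h.py <<'E'
import numpy as np, cv2
from bench import observe, capture, calibration, close_job, recognise, silhouettes, spot_point
def snap(n,f):
    im=capture(n); cv2.imwrite('pics/'+f,cv2.cvtColor(im,cv2.COLOR_RGB2BGR)); return im
def proj(n,P,c=None):
    c=c or calibration(n); T=np.linalg.inv(np.array(c['cam_to_world'])); p=T[:3,:3]@np.array(P)+T[:3,3]
    return np.array([c['fx']*p[0]/p[2]+c['cx'],c['fy']*p[1]/p[2]+c['cy']])
def ray(n,u,v,z,c=None):
    c=c or calibration(n); T=np.array(c['cam_to_world']); d=T[:3,:3]@np.array([(u-c['cx'])/c['fx'],(v-c['cy'])/c['fy'],1]); o=T[:3,3]
    return o+d*(z-o[2])/d[2]
E
python3 - <<'E'
from h import *
o=observe(); print({k:np.round(v,3) for k,v in o.items()})
for n in ['scene','side','wrist']:
    snap(n,n+'0.png')
    for t in ['box_a_mid','bay_home','bay_mouth']:
        print(n,t,[(np.round(r['point'],3),round(r['conf'],2)) for r in spot_point(t,n)])
print(observe()['time'])
E
```

```text
pics
{'time': np.float64(0.0), 'joints': array([ 1.076,  0.427,  0.074,  1.607, -0.034,  1.111, -0.067]), 'dq': array([-0.001,  0.002,  0.   , -0.   ,  0.001, -0.001,  0.002]), 'tau': array([ 1.0000e-03, -9.4982e+01,  3.7610e+00, -4.6350e+01,  1.9000e-02,
        1.0000e-02,  0.0000e+00]), 'ee_pos': array([ 0.228, -0.635,  0.242]), 'tool_rot': array([-1.571e+00,  1.000e-03, -1.226e+00]), 'ft_force': array([ 0.43 ,  0.53 , -0.118]), 'ft_torque': array([ 0.023, -0.014, -0.051]), 'width': np.float64(1.001)}
scene box_a_mid [(array([ 0.427, -0.263,  0.028]), 0.6), (array([ 0.626, -0.004,  0.002]), 0.37)]
scene bay_home [(array([ 0.625, -0.002,  0.009]), 0.86), (array([ 0.428, -0.262,  0.03 ]), 0.69), (array([0.432, 0.262, 0.033]), 0.62)]
scene bay_mouth [(array([ 0.522, -0.008,  0.011]), 0.71)]
side box_a_mid [(array([ 0.423, -0.265,  0.028]), 0.7)]
side bay_home [(array([ 0.623, -0.003,  0.009]), 0.75)]
side bay_mouth [(array([ 0.52 , -0.005,  0.01 ]), 0.8), (array([ 0.43 , -0.   , -0.002]), 0.18)]
wrist box_a_mid []
wrist bay_home []
wrist bay_mouth []
0.6
```

View pics/scene0.png

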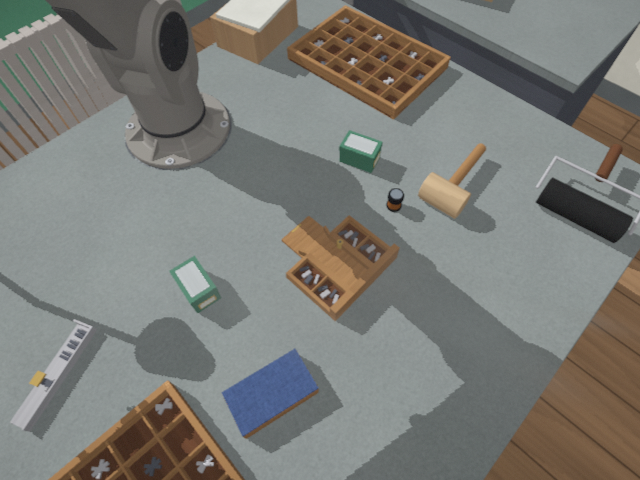

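View pics/side0.png

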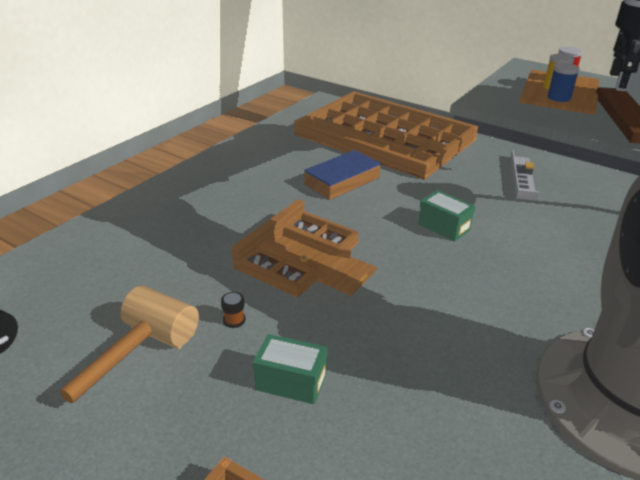

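View pics/wrist0.png

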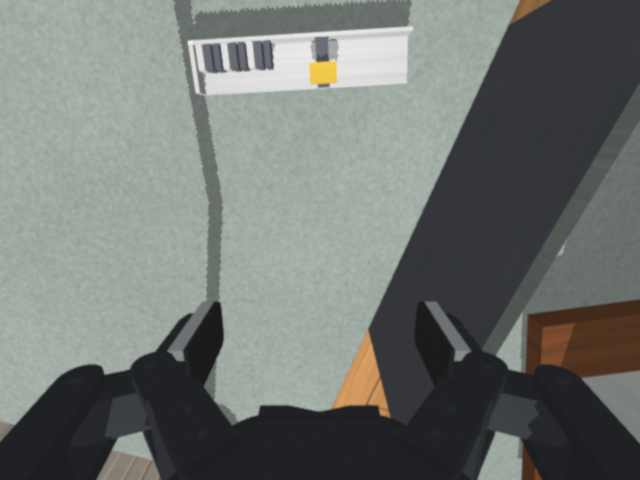

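The scene shows box 1 at about (193,283), which is on the -y side by the planer, and box 2 at (361,150), which is on the +y side by the loupe at (395,200). The rack is at (340,265) with its mouth towards the robot. The wrist camera sees only empty bench. Next I'll fit exact poses.

```bash
cat > fit.py <<'E'
from h import *
from scipy.optimize import minimize
def boxpts(x,y,yaw,z0=0,L=.092,W=.060,H=.058):
    c,s=np.cos(yaw),np.sin(yaw)
    return np.array([[x+c*a-s*b,y+s*a+c*b,z0+h] for a in(-L/2,L/2) for b in(-W/2,W/2) for h in(0,H)])
def hullmask(n,P,c):
    uv=np.array([proj(n,p,c) for p in P]); m=np.zeros((480*4,640*4),np.uint8)
    cv2.fillConvexPoly(m,cv2.convexHull(np.round((uv+.5)*4).astype(np.int32)),255)
    return cv2.resize(m,(640,480),interpolation=cv2.INTER_AREA)/255.
def fit(masks,x,y,z0=0):
    cs={n:calibration(n) for n in masks}
    best=None
    def f(p):
        return sum(np.abs(hullmask(n,boxpts(p[0],p[1],p[2]*10,z0),cs[n])-m).sum()/m.sum() for n,m in masks.items())
    for yaw in np.arange(0,np.pi,np.pi/6):
        r=minimize(f,[x,y,yaw/10],method='Nelder-Mead',options=dict(initial_simplex=np.array([x,y,yaw/10])+np.array([[0,0,0],[.01,0,0],[0,.01,0],[0,0,.03]]),xatol=1e-4,fatol=1e-4))
        if best is None or r.fun<best.fun: best=r
    return best.x*[1,1,10],best.fun
E
python3 - <<'E'
from fit import *
M={}
for n in ['scene','side']:
    capture(n)
    M[n]=silhouettes('box_a',n); print(n,[(r['conf'],r['mask'].sum(),np.argwhere(r['mask']).mean(0).round()) for r in M[n]])
    for t in ['rack','loupe','mallet','planer']: print(t,[(np.round(r['point'],3),round(r['conf'],2)) for r in spot_point(t,n)])
import pickle; pickle.dump(M,open('M.pkl','wb'))
for x,y in [(.427,-.263),(.430,.262)]:
    ms={}
    for n in M:
        uv=proj(n,[x,y,.03])
        for r in M[n]:
            if np.hypot(*(np.argwhere(r['mask']).mean(0)[::-1]-uv))<20: ms.setdefault(n,r['mask'].astype(float))
    for sub in [ms]+[{k:v} for k,v in ms.items()]: print(list(sub),fit(sub,x,y))
E
```

```text
scene [(0.94, np.int64(1529), array([284., 196.])), (0.64, np.int64(186645), array([274., 306.])), (0.62, np.int64(1218), array([151., 360.]))]
rack [(array([ 0.623, -0.006,  0.001]), 0.79), (array([ 0.433, -0.   , -0.003]), 0.55)]
loupe [(array([ 0.623, -0.005,  0.001]), 0.75)]
mallet [(array([0.676, 0.292, 0.006]), 0.73)]
planer [(array([ 0.7  , -0.299, -0.004]), 0.87)]
side [(0.82, np.int64(1957), array([215., 446.]))]
rack [(array([ 0.627, -0.006, -0.001]), 0.8), (array([ 0.703, -0.3  ,  0.004]), 0.69)]
loupe [(array([0.593, 0.206, 0.002]), 0.87), (array([ 0.624, -0.004,  0.001]), 0.6)]
mallet [(array([0.67 , 0.296, 0.   ]), 0.59)]
planer [(array([ 0.7  , -0.299,  0.005]), 0.76)]
['scene', 'side'] (array([ 0.4239146 , -0.26089348,  2.98604   ]), np.float64(0.08236003138116736))
['scene'] (array([ 0.42319131, -0.26102672, -0.15647255]), np.float64(0.03985431975275394))
['side'] (array([ 0.4252059 , -0.2609521 ,  2.98272236]), np.float64(0.03143066117606981))
['scene'] (array([0.43086294, 0.26092147, 0.3296991 ]), np.float64(0.06335361730899255))
['scene'] (array([0.43086294, 0.26092147, 0.3296991 ]), np.float64(0.06335361730899255))
```

Run:
```python
import cv2
a=cv2.imread('pics/scene0.png')[200:330,260:420]; cv2.imwrite('pics/crop1.png',cv2.resize(a,None,fx=5,fy=4.5,interpolation=cv2.INTER_CUBIC)[:600,:800])
a=cv2.imread('pics/side0.png')[190:300,225:385]; cv2.imwrite('pics/crop2.png',cv2.resize(a,None,fx=5,fy=5,interpolation=cv2.INTER_CUBIC))
```

```text
(no output)
```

View pics/crop1.png

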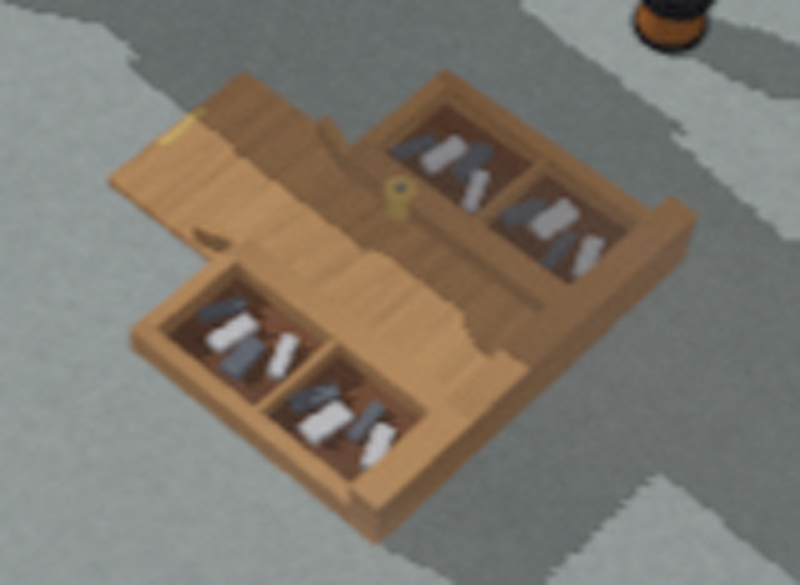

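View pics/crop2.png

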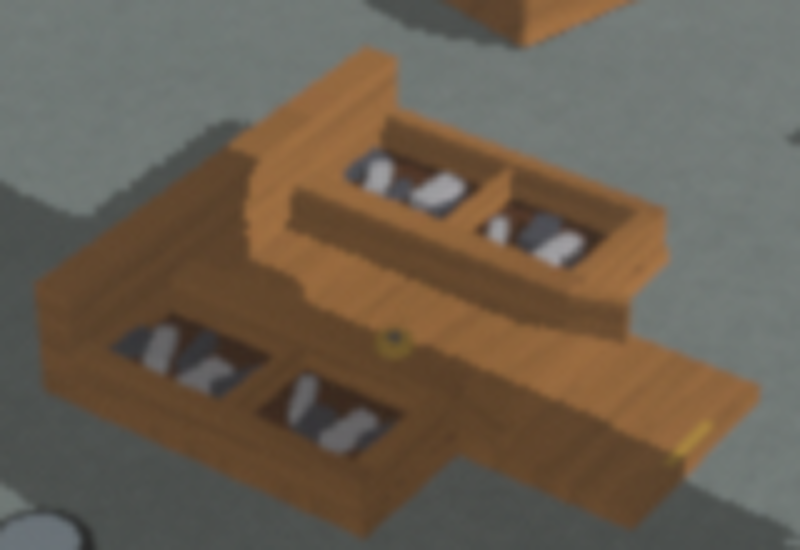

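The networks and my fits agree:

| Item | x (m) | y (m) | Yaw (rad) |
|---|---|---|---|
| Box 1 | 0.424 | -0.261 | -0.157 |
| Box 2 | 0.431 | 0.261 | 0.33 |
| Bay home | 0.625 | -0.005 | about 0 |

In crop 1 the bay shows with the roller at (400,190). I'll go above box 1 for a closer look.

```bash
cat >> h.py <<'E'
from scipy.spatial.transform import Rotation as Ro
def go(x,y,z,yaw):
    o=observe(); R=Ro.from_euler('xyz',o['tool_rot']).as_matrix(); d=R.T@(np.array([x,y,z])-o['ee_pos'])
    y0=np.arctan2(R[1,0],R[0,0]); dy=(yaw-y0+np.pi)%(2*np.pi)-np.pi
    print('t',round(o['time'],2),'pos',np.round(o['ee_pos'],4),'rot',np.round(o['tool_rot'],3),'F',np.round(o['ft_force'],1),'w',round(o['width'],3),'-> shift cm',np.round(d*100,2),'turn',round(-np.degrees(dy),2))
E
python3 -c "
from h import *
go(.424,-.261,.20,-1.728)"
```

```text
t 1.2 pos [ 0.2281 -0.6352  0.2423] rot [-1.571  0.    -1.226] F [ 0.3  0.4 -0.6] w 1.001 -> shift cm [-28.6    4.23  31.08] turn 28.76
```

>>> {"api": "move_arm", "payload": {"rows": [[-2.4, 0.4, 2.6, 3], [-4.8, 0.8, 5.2, 6], [-7.2, 1.2, 7.8, 9], [-9.6, 1.6, 10.4, 12], [-12, 2, 13, 15], [-14.4, 2.4, 15.6, 18], [-16.8, 2.8, 18.2, 21], [-19.2, 3.2, 20.8, 24], [-21.6, 3.6, 23.4, 26], [-24, 3.9, 26, 28], [-26.2, 4.1, 28.4, 28.8], [-27.8, 4.2, 30.2, 28.8], [-28.6, 4.2, 31.1, 28.8], [-28.6, 4.2, 31.1, 28.8], [-28.6, 4.2, 31.1, 28.8], [-28.6, 4.2, 31.1, 28.8]], "jaw": 0}}

```text
time: 2.53
ee_pos: [0.4238, -0.2618, 0.2004]
tool_rot: [-1.571, -0.0, -1.729]
ft_force: [-0.0, -0.7, -0.3]
width: 0.999
```

Run:
```python
from fit import *
go(.424,-.261,.06,-1.728)
c=calibration('wrist');im=snap('wrist','w1.png')
for P in boxpts(.424,-.261,-.157): 
    if P[2]>.01: print(proj('wrist',P,c).round())
o=observe(); print(np.round(np.array(c['cam_to_world']),3))
```

```text
t 2.53 pos [ 0.4238 -0.2618  0.2004] rot [-1.571 -0.    -1.729] F [-0.  -0.7 -0.3] w 0.999 -> shift cm [-8.000e-02  1.404e+01  1.000e-02] turn -0.08
[352. 278.]
[285. 278.]
[355. 175.]
[282. 175.]
[[-0.158 -0.942 -0.297  0.499]
 [-0.987  0.151  0.048 -0.273]
 [-0.001  0.301 -0.954  0.332]
 [ 0.     0.     0.     1.   ]]
```

View pics/w1.png

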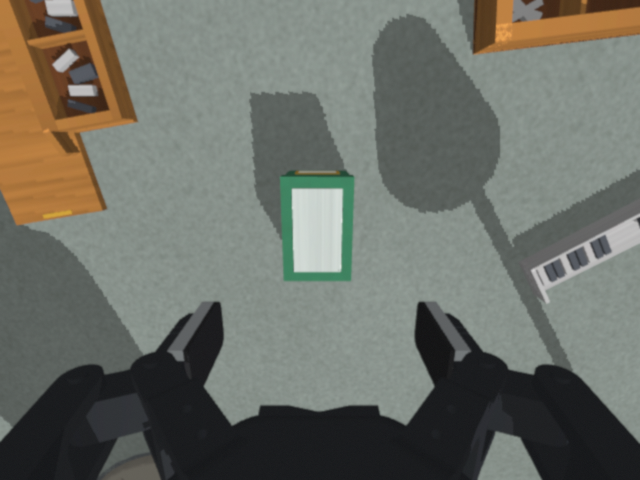

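The lid corners are within 2–3 px (about 1 mm) of prediction, so the jaws are centred on box 1. I'll descend and grip.

>>> {"api": "move_arm", "payload": {"rows": [[0, 2, 0, 0], [0, 4.5, 0, 0], [0, 7.5, 0, 0], [0, 10.5, 0, 0], [0, 13, 0, 0], [0, 15, 0, 0], [0, 16, 0, 0], [0, 16.4, 0, 0], [0, 16.4, 0, 0], [0, 16.4, 0, 0]], "jaw": 0}}

```text
time: 3.42
ee_pos: [0.424, -0.2626, 0.0372]
tool_rot: [-1.57, -0.001, -1.731]
ft_force: [1.1, -0.4, -0.5]
width: 1.002
```

>>> {"api": "move_arm", "payload": {"rows": [[0, 0, 0, 0], [0, 0, 0, 0], [0, 0, 0, 0], [0, 0, 0, 0], [0, 0, 0, 0], [0, 0, 0, 0], [0, 0, 0, 0], [0, 0, 0, 0], [0, 0, 0, 0], [0, 0, 0, 0]], "jaw": 255, "grip_force": 40}}

```text
time: 4.25
ee_pos: [0.4247, -0.2628, 0.0385]
tool_rot: [-1.568, -0.001, -1.731]
ft_force: [-3.1, 2.0, 13.6]
width: 0.695
```

>>> {"api": "move_arm", "payload": {"rows": [[0, -0.5, 0, 0], [0, -1, 0, 0], [0, -2, 0, 0], [0, -3, 0, 0], [0, -3.5, 0, 0], [0, -3.5, 0, 0], [0, -3.5, 0, 0], [0, -3.5, 0, 0], [0, -3.5, 0, 0], [0, -3.5, 0, 0], [0, -3.5, 0, 0]]}}

```text
time: 5.17
ee_pos: [0.4244, -0.2627, 0.0731]
tool_rot: [-1.569, -0.001, -1.731]
ft_force: [-0.4, 0.5, -3.0]
width: 0.694
```

Run:
```python
from h import *
go(.424,-.261,.036,-1.728); snap('wrist','w2.png'); 
for i in range(4): capture('scene'); print(observe()['ft_force'].round(2))
```

```text
t 5.17 pos [ 0.4244 -0.2627  0.0731] rot [-1.569e+00 -1.000e-03 -1.731e+00] F [-0.4  0.5 -3. ] w 0.694 -> shift cm [-0.16  3.71 -0.08] turn -0.15
[ 0.19 -0.46 -3.47]
[ 0.09  0.87 -3.49]
[ 0.45  0.13 -3.65]
[-0.8   0.82 -3.48]
```

View pics/w2.png

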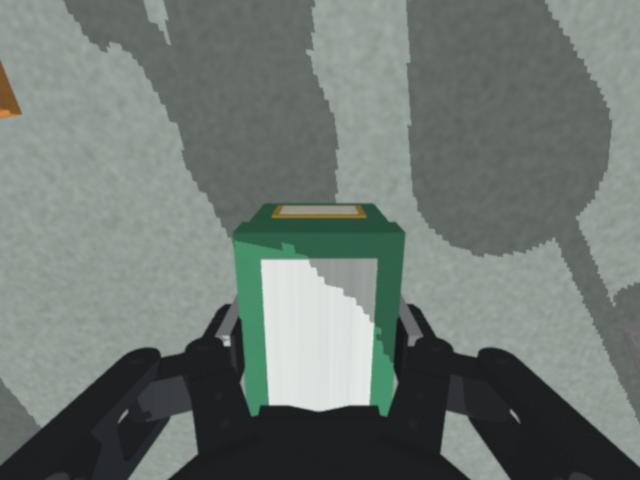

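Box 1 hangs level and weighs about 3.5 N, below the 4.5 N threshold, so it should be the lighter one. I'll set it back down.

>>> {"api": "move_arm", "payload": {"rows": [[0, 0.6, 0, 0], [0, 1.4, 0, 0], [0, 2.2, 0, 0], [0, 2.8, 0, 0], [0, 3.2, 0, 0], [0, 3.4, 0, 0], [0, 3.5, 0, 0], [0, 3.5, 0, 0], [0, 3.5, 0, 0]]}}

```text
time: 6.17
ee_pos: [0.4242, -0.2626, 0.0385]
tool_rot: [-1.569, -0.001, -1.731]
ft_force: [-5.2, 4.1, 7.2]
width: 0.694
```

>>> {"api": "move_arm", "payload": {"rows": [[0, 0, 0, 0], [0, 0, 0, 0], [0, 0, 0, 0], [0, 0, 0, 0], [0, 0, 0, 0], [0, 0, 0, 0], [0, 0, 0, 0], [0, 0, 0, 0]], "jaw": 0}}

```text
time: 6.83
ee_pos: [0.4242, -0.2626, 0.0385]
tool_rot: [-1.569, -0.001, -1.731]
ft_force: [0.7, -0.1, -0.3]
width: 1.0
```

>>> {"api": "move_arm", "payload": {"rows": [[0, -1, 0, 0], [0, -3, 0, 0], [0, -6, 0, 0], [0, -9.5, 0, 0], [0, -13, 0, 0], [0, -16, 0, 0], [0, -19, 0, 0], [0, -20, 0, 0], [0, -20, 0, 0]]}}

```text
time: 7.58
ee_pos: [0.4249, -0.2629, 0.242]
tool_rot: [-1.564, -0.002, -1.731]
ft_force: [1.1, 0.4, -0.6]
width: 0.999
```

Run:
```python
from h import *
snap('wrist','w3.png'); 
go(.431,.261,.22,-1.241)
go(.54,0.0,.26,-1.571)
```

```text
t 7.63 pos [ 0.4243 -0.2625  0.24  ] rot [-1.567 -0.002 -1.731] F [ 0.1 -1.  -0.9] w 1.001 -> shift cm [-51.8    1.88  -7.69] turn -28.06
t 7.63 pos [ 0.4243 -0.2625  0.24  ] rot [-1.567 -0.002 -1.731] F [ 0.1 -1.  -0.9] w 1.001 -> shift cm [-27.76  -2.01   7.25] turn -9.16
```

View pics/w3.png

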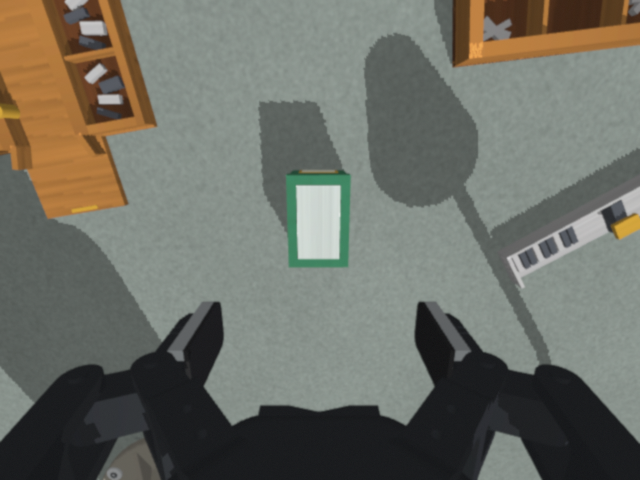

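Box 1 stands upright again at about (319,220). On the way to box 2 I'll stop above the rack to measure it.

>>> {"api": "move_arm", "payload": {"rows": [[-2.5, -0.2, 0.6, -1], [-5, -0.4, 1.2, -2], [-8, -0.6, 2, -3], [-11, -0.8, 2.8, -4], [-14, -1, 3.6, -5], [-17, -1.2, 4.4, -6], [-20, -1.4, 5.2, -7], [-23, -1.6, 6, -8], [-25.5, -1.8, 6.6, -9], [-27.2, -2, 7, -9.2], [-27.8, -2, 7.2, -9.2], [-27.8, -2, 7.2, -9.2], [-27.8, -2, 7.2, -9.2], [-27.8, -2, 7.2, -9.2]]}}

```text
time: 8.8
ee_pos: [0.5389, -0.0009, 0.2592]
tool_rot: [-1.568, -0.003, -1.572]
ft_force: [-0.7, -0.2, 0.2]
width: 1.0
```

Run:
```python
from h import *
import pickle
c=calibration('wrist'); snap('wrist','w4.png'); pickle.dump(c,open('c4.pkl','wb'))
for t in ['bay_home','bay_mouth','rack']: print(t,[(np.round(r['point'],4),round(r['conf'],2)) for r in spot_point(t,'wrist')])
go(.431,.261,.22,-1.241)
```

```text
bay_home [(array([ 0.63  , -0.0029,  0.0072]), 0.68)]
bay_mouth [(array([ 0.52  , -0.0079,  0.0065]), 0.64)]
rack [(array([ 0.622 , -0.006 , -0.0066]), 0.71)]
t 9.0 pos [ 5.393e-01 -4.000e-04  2.598e-01] rot [-1.567 -0.002 -1.571] F [ 0.8 -1.  -0.3] w 0.998 -> shift cm [-26.14   3.88 -10.86] turn -18.94
```

View pics/w4.png

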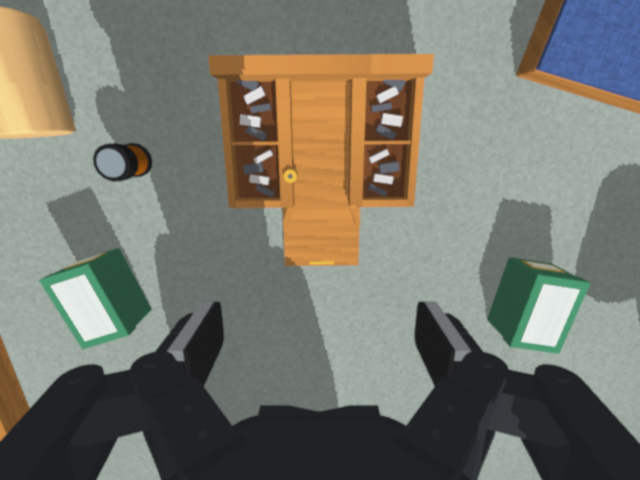

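Run:
```python
import cv2
a=cv2.imread('pics/w4.png')[45:275,200:440]; cv2.imwrite('pics/w4c.png',cv2.resize(a,None,fx=2.6,fy=2.6,interpolation=cv2.INTER_CUBIC))
```

```text
(no output)
```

View pics/w4c.png

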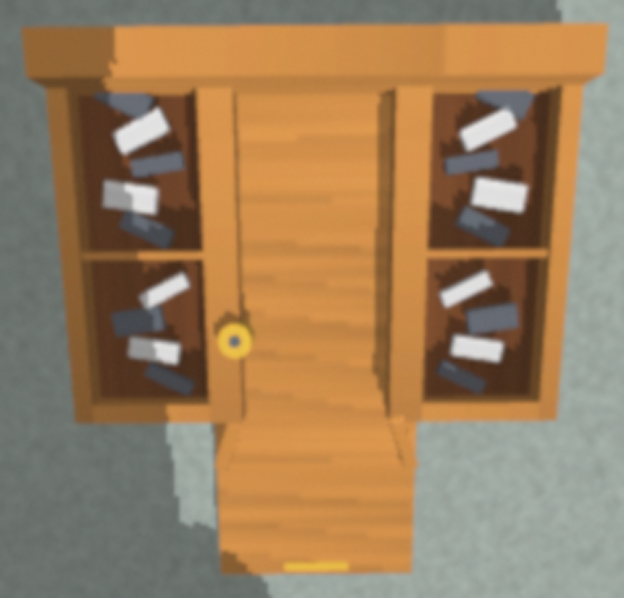

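Run:
```python
from h import *
import pickle
c=pickle.load(open('c4.pkl','rb')); n='wrist'
for lab,u,v,z in [('railTL',209,57,.05),('railTR',433.5,55,.05),('railBL',212,76,.05),('railBR',431.5,74,.05),('landL',285,264.5,.008),('landR',359,264.5,.008),('roller',290,176,.026),('divLin back',290.5,79,.026),('divRin back',351,79,.026),('frontL',229,206.5,.026),('frontR',414,206.5,.026)]:
    print(lab,ray(n,u,v,z,c).round(4))
for p in [(0,31.5,26),(-85,31.5,26),(40,31.5,26),(40,-31.5,26),(-85,-31.5,26),(-50,33.5,26)]:
    print(p,proj(n,[.625+p[0]/1000,-.005+p[1]/1000,p[2]/1000],c).round(1))
```

```text
railTL [0.6852 0.1001 0.05  ]
railTR [ 0.6867 -0.1062  0.05  ]
railBL [0.6694 0.0989 0.05  ]
railBR [ 0.6709 -0.1059  0.05  ]
landL [0.4644 0.0412 0.008 ]
landR [ 0.4642 -0.0505  0.008 ]
roller [0.5746 0.0306 0.026 ]
divLin back [0.6705 0.0275 0.026 ]
divRin back [ 0.6704 -0.0331  0.026 ]
frontL [0.541  0.0996 0.026 ]
frontR [ 0.5407 -0.1073  0.026 ]
(0, 31.5, 26) [292.6 127. ]
(-85, 31.5, 26) [294.5 207.3]
(40, 31.5, 26) [291.6  85. ]
(40, -31.5, 26) [354.2  84.9]
(-85, -31.5, 26) [350.7 207.2]
(-50, 33.5, 26) [291.9 175.6]
```

The bay in w4 is clear. The landing edge is at v=264.5 (u 285–359), the roller at (290,176) and the rail face at v=75. That puts home at about (0.625, -0.0037) with yaw about 0.007, and the widths match the given sizes. On to box 2.

>>> {"api": "move_arm", "payload": {"rows": [[-2.5, 0.4, -1, -2], [-5, 0.8, -2, -4], [-7.5, 1.2, -3, -6], [-10, 1.6, -4.2, -8], [-13, 2, -5.4, -10], [-16, 2.4, -6.6, -12], [-19, 2.8, -7.8, -14], [-22, 3.2, -9, -16], [-24.5, 3.6, -10, -18], [-25.8, 3.8, -10.6, -18.9], [-26.1, 3.9, -10.9, -18.9], [-26.1, 3.9, -10.9, -18.9], [-26.1, 3.9, -10.9, -18.9], [-26.1, 3.9, -10.9, -18.9]]}}

```text
time: 10.17
ee_pos: [0.4315, 0.2592, 0.2199]
tool_rot: [-1.568, -0.004, -1.244]
ft_force: [0.0, -0.5, -0.4]
width: 0.999
```

Run:
```python
from fit import *
c=calibration('wrist'); im=snap('wrist','w5.png')
for P in boxpts(.431,.261,.33): 
    if P[2]>.01: print(proj('wrist',P,c).round())
m=[r for r in silhouettes('box_b','wrist') if r['conf']>.3]; print([(r['conf'],r['mask'].sum(),np.argwhere(r['mask']).mean(0)) for r in m])
hsv=cv2.cvtColor(im,cv2.COLOR_RGB2HSV)
print(fit({'wrist':m[0]['mask'].astype(float)},.431,.261))
go(.431,.261,.036,-1.241)
```

```text
[349. 271.]
[286. 271.]
[351. 173.]
[283. 173.]
[(0.65, np.int64(6985), array([217.92770222, 316.4853257 ])), (0.57, np.int64(26986), array([135.849144  , 582.60449863]))]
(array([0.43155094, 0.26239217, 0.31302139]), np.float64(0.025404578438390387))
t 10.27 pos [0.4314 0.2595 0.2199] rot [-1.568 -0.004 -1.244] F [-0.   0.2  0. ] w 0.999 -> shift cm [-0.23 18.39 -0.04] turn -0.16
```

View pics/w5.png

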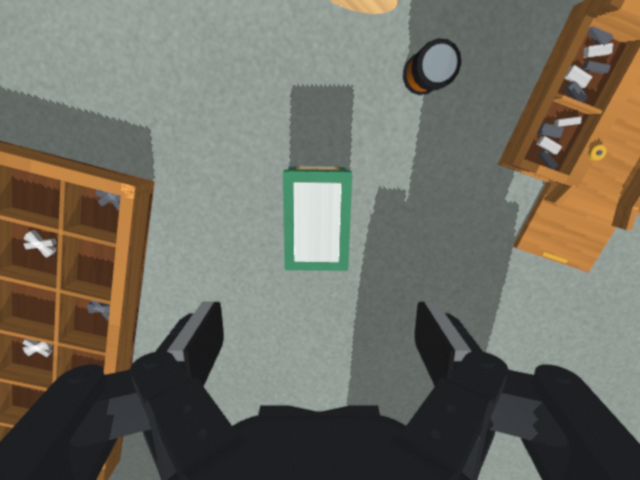

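Box 2 fits within 2 px of prediction, with its lid spanning (284,171)–(349,270). I'll descend, grip and lift.

>>> {"api": "move_arm", "payload": {"rows": [[-0.2, 2, 0, 0], [-0.25, 4.5, 0, 0], [-0.25, 7.5, 0, 0], [-0.25, 10.5, 0, 0], [-0.25, 13.5, 0, 0], [-0.25, 16, 0, 0], [-0.25, 17.5, 0, 0], [-0.25, 18.2, 0, 0], [-0.25, 18.2, 0, 0], [-0.25, 18.2, 0, 0]], "jaw": 0}}

```text
time: 11.1
ee_pos: [0.4317, 0.2612, 0.0384]
tool_rot: [-1.567, -0.004, -1.244]
ft_force: [0.2, 0.0, 1.6]
width: 0.996
```

>>> {"api": "move_arm", "payload": {"rows": [[0, 0, 0, 0], [0, 0, 0, 0], [0, 0, 0, 0], [0, 0, 0, 0], [0, 0, 0, 0], [0, 0, 0, 0], [0, 0, 0, 0], [0, 0, 0, 0], [0, 0, 0, 0], [0, 0, 0, 0]], "jaw": 255, "grip_force": 40}}

```text
time: 11.93
ee_pos: [0.4326, 0.2614, 0.0397]
tool_rot: [-1.565, -0.004, -1.245]
ft_force: [-0.5, -2.8, 11.8]
width: 0.693
```

>>> {"api": "move_arm", "payload": {"rows": [[0, -0.5, 0, 0], [0, -1, 0, 0], [0, -2, 0, 0], [0, -3, 0, 0], [0, -4, 0, 0], [0, -4.5, 0, 0], [0, -4.5, 0, 0], [0, -4.5, 0, 0], [0, -4.5, 0, 0], [0, -4.5, 0, 0], [0, -4.5, 0, 0]]}}

```text
time: 12.85
ee_pos: [0.432, 0.2614, 0.0843]
tool_rot: [-1.566, -0.004, -1.245]
ft_force: [-0.5, 0.4, -6.2]
width: 0.693
```

Run:
```python
from fit import *
c=calibration('wrist');snap('wrist','w6.png'); 
import pickle; pickle.dump(c,open('c6.pkl','wb'))
for i in range(4): capture('scene'); print(observe()['ft_force'].round(2))
go(.50,-.004,.09,-1.564)
for z in (.058+.044,):
  for dx in (0,):
    o=observe(); x,y=o['ee_pos'][:2]
    for P in boxpts(x,y,o['tool_rot'][2]+np.pi/2,.0446): print(proj('wrist',P,c).round())
```

```text
[ 0.17  1.27 -5.8 ]
[-0.48 -0.73 -5.23]
[-0.67  0.08 -5.66]
[ 0.57  0.15 -5.51]
t 13.1 pos [0.4322 0.2615 0.0846] rot [-1.566 -0.004 -1.245] F [ 0.6  0.2 -5.5] w 0.697 -> shift cm [27.32 -0.44 -2.07] turn 18.27
[370. 349.]
[390. 429.]
[271. 349.]
[253. 429.]
[378. 197.]
[406. 225.]
[263. 197.]
[237. 225.]
```

View pics/w6.png

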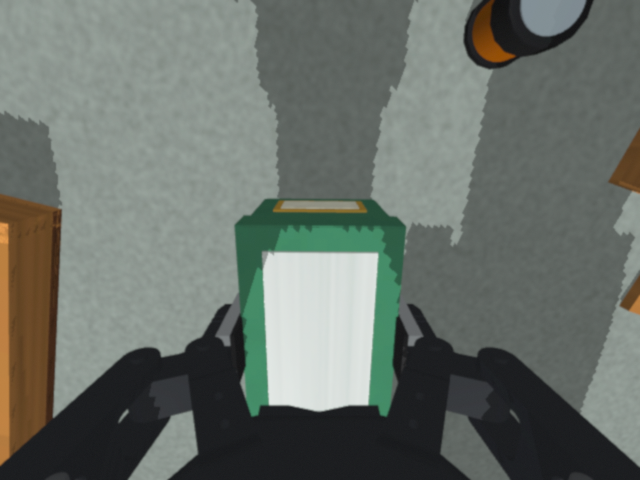

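Box 2 weighs about 5.6 N against 3.4 N for box 1, so it is the heavier, and it sits square in the jaws. I'll carry it over the landing.

```bash
python3 -c "
from h import *
go(.485,-.0047,.085,-1.564)"
```

```text
t 13.1 pos [0.4322 0.2615 0.0846] rot [-1.566 -0.004 -1.245] F [ 0.6  0.2 -5.5] w 0.697 -> shift cm [26.91  0.05 -3.52] turn 18.27
```

>>> {"api": "move_arm", "payload": {"rows": [[1, 0, -0.1, 1], [2.5, 0, -0.3, 2], [4.5, 0, -0.6, 3.5], [7, 0, -0.9, 5], [9.5, 0, -1.2, 7], [12, 0, -1.6, 9], [14.5, 0, -1.9, 11], [17, 0, -2.2, 13], [19.5, 0, -2.5, 14.5], [22, 0, -2.8, 16], [24, 0, -3.1, 17.2], [25.5, 0, -3.3, 18], [26.5, 0, -3.5, 18.3], [26.9, 0, -3.5, 18.3], [26.9, 0, -3.5, 18.3], [26.9, 0, -3.5, 18.3], [26.9, 0, -3.5, 18.3]]}}

```text
time: 14.52
ee_pos: [0.485, -0.0034, 0.0854]
tool_rot: [-1.565, -0.002, -1.563]
ft_force: [0.5, 0.4, -5.9]
width: 0.693
```

Run:
```python
from h import *
import pickle
c=calibration('wrist'); snap('wrist','w7.png'); snap('scene','s7.png'); snap('side','d7.png')
go(.485,-.0047,.0495,-1.564)
h=np.array([.625,-.0037]);yw=.007
for p in [(-85,31.5,26),(-85,-31.5,26),(-50,33.5,26),(46,31.5,26),(46,-31.5,26),(46,104,50),(46,-104,50),(-162,45.5,8),(-162,-45.5,8),(-106,37.5,26),(-106,-37.5,26)]:
    q=h+np.array([np.cos(yw)*p[0]-np.sin(yw)*p[1],np.sin(yw)*p[0]+np.cos(yw)*p[1]])/1000
    print(p,proj('wrist',[*q,p[2]/1000],c).round(1))
```

```text
t 14.67 pos [ 0.4851 -0.0037  0.0855] rot [-1.565 -0.002 -1.563] F [ 0.5  0.4 -6.5] w 0.693 -> shift cm [ 0.09  3.6  -0.03] turn 0.06
(-85, 31.5, 26) [267.1 175.6]
(-85, -31.5, 26) [377.4 175.7]
(-50, 33.5, 26) [260.5 109.8]
(46, 31.5, 26) [ 254.1 -116.8]
(46, -31.5, 26) [ 392.8 -116.5]
(46, 104, 50) [  54.1 -163.2]
(46, -104, 50) [ 594.2 -162. ]
(-162, 45.5, 8) [255.7 285.8]
(-162, -45.5, 8) [387.3 285.8]
(-106, 37.5, 26) [258.5 211.7]
(-106, -37.5, 26) [385.7 211.8]
```

View pics/w7.png

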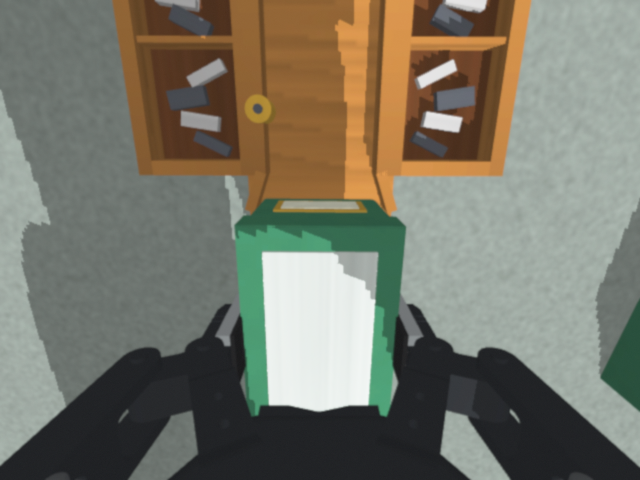

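Run:
```python
import cv2
a=cv2.imread('pics/w7.png')[60:240,220:420]; cv2.imwrite('pics/w7c.png',cv2.resize(a,None,fx=4,fy=3.3,interpolation=cv2.INTER_CUBIC)[:600])
```

```text
(no output)
```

View pics/w7c.png

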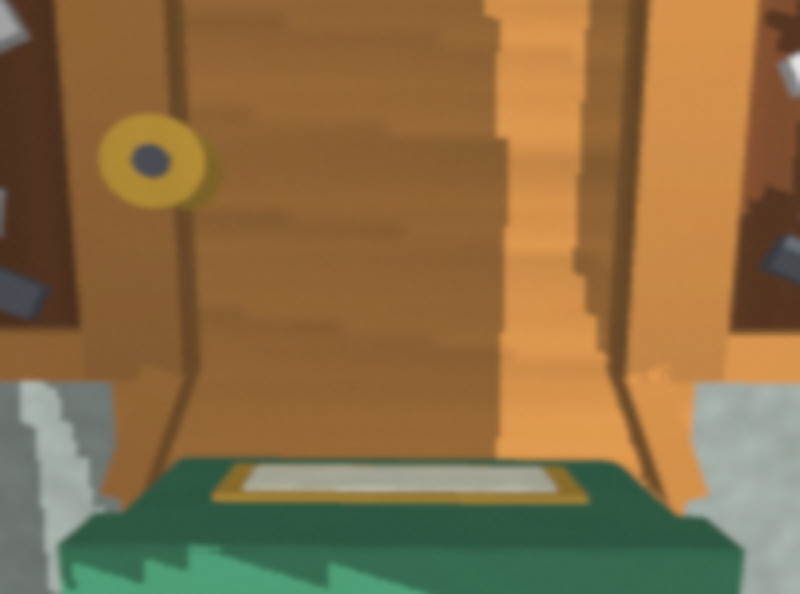

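By direct comparison the bay mid-line is at u≈320.4–321.5 and the box is at u≈320.5, so they are aligned to about 0.5 mm. I'll lower the box onto the landing.

>>> {"api": "move_arm", "payload": {"rows": [[0, 0.6, 0, 0], [0, 1.3, 0, 0], [0, 2, 0, 0], [0, 2.6, 0, 0], [0, 3.1, 0, 0], [0, 3.4, 0, 0], [0, 3.6, 0, 0], [0, 3.6, 0, 0], [0, 3.6, 0, 0], [0, 3.6, 0, 0]], "grip_force": 20}}

```text
time: 15.5
ee_pos: [0.4855, -0.0038, 0.0497]
tool_rot: [-1.564, -0.002, -1.563]
ft_force: [0.9, -0.0, -6.1]
width: 0.691
```

```bash
python3 -c "
from h import *
go(.52,-.0033,.0485,-1.564);snap('wrist','w8.png')
go(.52,-.0033,.0485,-1.564)"
```

```text
t 15.5 pos [ 0.4855 -0.0038  0.0497] rot [-1.564 -0.002 -1.563] F [ 0.9 -0.  -6.1] w 0.691 -> shift cm [-0.02  0.14  3.45] turn 0.06
t 15.55 pos [ 0.4855 -0.0038  0.0497] rot [-1.564 -0.002 -1.563] F [ 0.2 -0.5 -6. ] w 0.693 -> shift cm [-0.02  0.14  3.45] turn 0.05
```

View pics/w8.png

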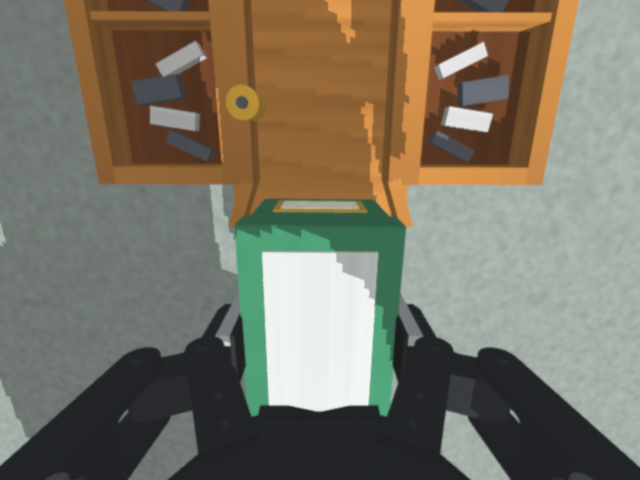

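The box still hangs just above the landing, centred in the flare with its cheek ends at (230,228) and (411,226). I'll slide it slowly into the straight part, short of the roller.

>>> {"api": "move_arm", "payload": {"rows": [[0, 0, 0.2, 0], [0, 0, 0.5, 0], [0, 0, 0.8, 0], [0, 0, 1.1, 0], [0, 0, 1.4, 0], [0, 0, 1.7, 0], [0, 0, 2, 0], [0, 0, 2.3, 0], [0, 0, 2.5, 0], [0, 0, 2.5, 0], [0, 0, 2.5, 0]]}}

```text
time: 16.47
ee_pos: [0.5105, -0.0036, 0.0499]
tool_rot: [-1.564, -0.002, -1.563]
ft_force: [-0.4, 0.0, -6.2]
width: 0.693
```

```bash
python3 -c "
from h import *
go(.52,-.0033,.0485,-1.564);snap('wrist','w9.png')
a=cv2.imread('pics/w9.png')[0:240,190:450]; cv2.imwrite('pics/w9c.png',cv2.resize(a,None,fx=3,fy=2.5,interpolation=cv2.INTER_CUBIC))
"
```

```text
t 16.47 pos [ 0.5105 -0.0036  0.0499] rot [-1.564 -0.002 -1.563] F [-0.4  0.  -6.2] w 0.693 -> shift cm [-0.02  0.14  0.95] turn 0.05
```

View pics/w9c.png

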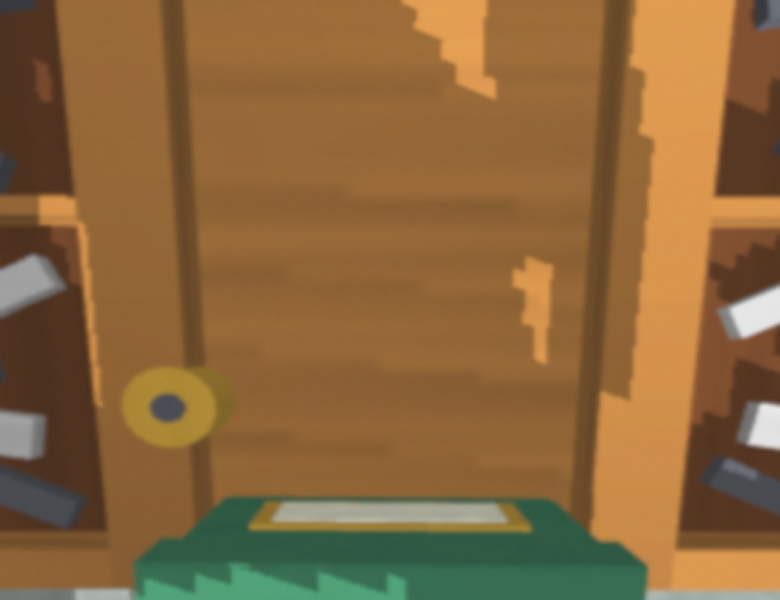

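The box is just inside the straight part with no contact force. It looks about 0.5–0.9 mm left of centre, so I'll ease it right and press past the roller in small steps.

>>> {"api": "move_arm", "payload": {"rows": [[0.05, 0.05, 0.2, 0], [0.05, 0.05, 0.5, 0], [0.05, 0.05, 0.8, 0], [0.05, 0.05, 1.1, 0], [0.05, 0.05, 1.4, 0], [0.05, 0.05, 1.7, 0], [0.05, 0.05, 2, 0], [0.05, 0.05, 2.3, 0], [0.05, 0.05, 2.6, 0], [0.05, 0.05, 2.8, 0], [0.05, 0.05, 2.8, 0]]}}

```text
time: 17.43
ee_pos: [0.5388, -0.0042, 0.0494]
tool_rot: [-1.564, -0.002, -1.563]
ft_force: [0.2, -5.3, -6.8]
width: 0.694
```

```bash
python3 -c "
from h import *
go(.625,-.0033,.0485,-1.564);snap('wrist','w10.png')
"
```

```text
t 17.43 pos [ 0.5388 -0.0042  0.0494] rot [-1.564 -0.002 -1.563] F [ 0.2 -5.3 -6.8] w 0.694 -> shift cm [-0.02  0.15  8.61] turn 0.03
```

View pics/w10.png

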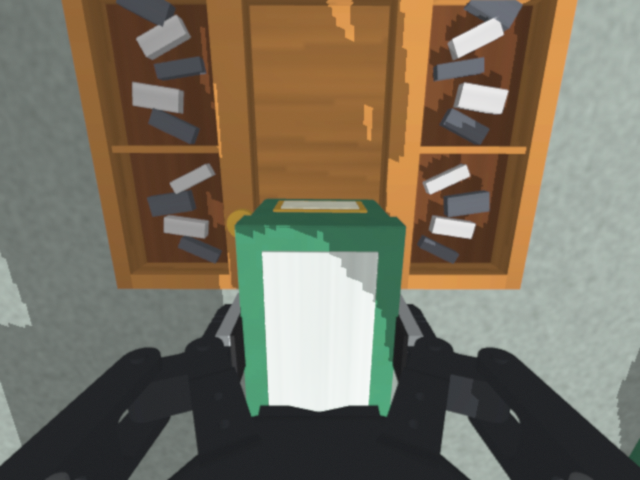

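The roller is pressed and the side force is 5.3 N, which means about 3.3 mm in, as expected for a centred box. I'll carry on.

>>> {"api": "move_arm", "payload": {"rows": [[0, 0, 0.3, 0], [0, 0, 0.7, 0], [0, 0, 1.1, 0], [0, 0, 1.5, 0], [0, 0, 1.9, 0], [0, 0, 2.3, 0], [0, 0, 2.7, 0], [0, 0, 3.1, 0], [0, 0, 3.5, 0], [0, 0, 3.9, 0], [0, 0, 4.2, 0], [0, 0, 4.5, 0], [0, 0, 4.5, 0], [0, 0, 4.5, 0]]}}

```text
time: 18.65
ee_pos: [0.584, -0.004, 0.0495]
tool_rot: [-1.564, -0.002, -1.563]
ft_force: [-0.3, -4.9, -8.0]
width: 0.691
```

```bash
python3 -c "
from h import *
go(.625,-.0033,.0485,-1.564);snap('wrist','w11.png')
"
```

```text
t 18.65 pos [ 0.584  -0.004   0.0495] rot [-1.564 -0.002 -1.563] F [-0.3 -4.9 -8. ] w 0.691 -> shift cm [-0.04  0.13  4.1 ] turn 0.03
```

View pics/w11.png

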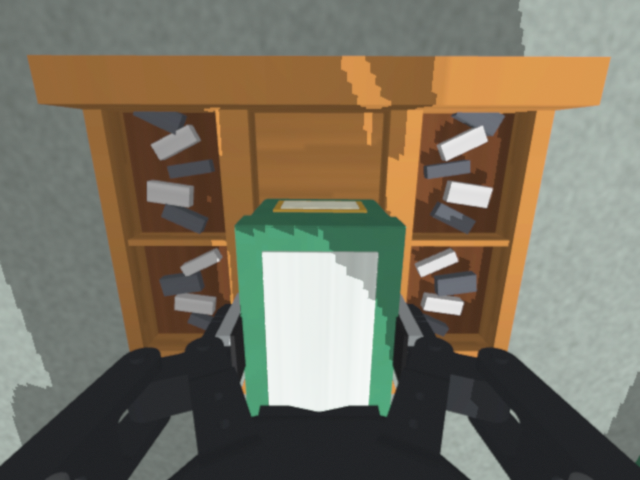

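```bash
python3 -c "
from h import *
for u,v in [(60,104),(320,106),(580,106)]: print(ray('wrist',u,v,.05).round(4))
"
```

```text
[0.6705 0.0929 0.05  ]
[ 0.6705 -0.0031  0.05  ]
[ 0.6713 -0.0995  0.05  ]
```

>>> {"api": "move_arm", "payload": {"rows": [[0, 0, 0.3, 0], [0, 0, 0.7, 0], [0, 0, 1.1, 0], [0, 0, 1.5, 0], [0, 0, 1.9, 0], [0, 0, 2.3, 0], [0, 0, 2.6, 0], [0, 0, 2.9, 0], [0, 0, 3.2, 0], [0, 0, 3.4, 0], [0, 0, 3.6, 0], [0, 0, 3.7, 0], [0, 0, 3.7, 0], [0, 0, 3.7, 0]]}}

```text
time: 19.87
ee_pos: [0.6215, -0.004, 0.0497]
tool_rot: [-1.564, -0.003, -1.563]
ft_force: [2.7, -4.2, -6.4]
width: 0.694
```

```bash
python3 -c "
from h import *
go(.625,-.0033,.0485,-1.564);snap('wrist','w12.png')
"
```

```text
t 19.87 pos [ 0.6215 -0.004   0.0497] rot [-1.564 -0.003 -1.563] F [ 2.7 -4.2 -6.4] w 0.694 -> shift cm [-0.07  0.12  0.35] turn 0.05
```

View pics/w12.png

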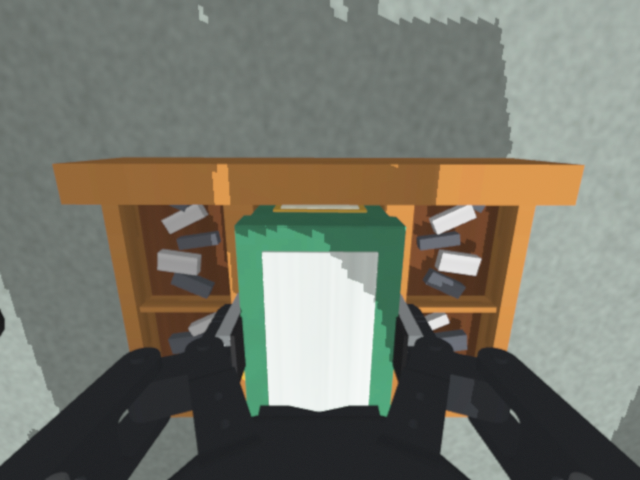

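About 3 mm remain, and the roller is beginning to roll round the rear edge (Fx +2.7 N). I'll creep forward and watch the force.

>>> {"api": "move_arm", "payload": {"rows": [[0, 0.03, 0.03, 0], [0, 0.05, 0.07, 0], [0, 0.05, 0.11, 0], [0, 0.05, 0.15, 0], [0, 0.05, 0.19, 0], [0, 0.05, 0.2, 0], [0, 0.05, 0.2, 0]]}}

```text
time: 20.5
ee_pos: [0.6237, -0.0039, 0.0494]
tool_rot: [-1.563, -0.002, -1.563]
ft_force: [2.0, -4.6, -2.9]
width: 0.694
```

>>> {"api": "move_arm", "payload": {"rows": [[0, 0, 0.02, 0], [0, 0, 0.04, 0], [0, 0, 0.06, 0], [0, 0, 0.08, 0], [0, 0, 0.08, 0]]}}

```text
time: 20.92
ee_pos: [0.6246, -0.0038, 0.0494]
tool_rot: [-1.563, -0.002, -1.563]
ft_force: [1.5, -2.4, -2.7]
width: 0.692
```

>>> {"api": "move_arm", "payload": {"rows": [[0, 0, 0.02, 0], [0, 0, 0.04, 0], [0, 0, 0.06, 0], [0, 0, 0.08, 0], [0, 0, 0.08, 0]]}}

```text
time: 21.33
ee_pos: [0.6255, -0.0037, 0.0494]
tool_rot: [-1.563, -0.002, -1.563]
ft_force: [2.5, -2.6, -2.7]
width: 0.696
```

```bash
python3 -c "
from h import *
go(.625,-.0033,.0485,-1.564);snap('wrist','w13.png')
a=cv2.imread('pics/w13.png')[150:300,220:420]; cv2.imwrite('pics/w13c.png',cv2.resize(a,None,fx=4,fy=4,interpolation=cv2.INTER_CUBIC))
"
```

```text
t 21.33 pos [ 0.6255 -0.0037  0.0494] rot [-1.563 -0.002 -1.563] F [ 2.5 -2.6 -2.7] w 0.696 -> shift cm [-0.04  0.09 -0.05] turn 0.05
```

View pics/w13c.png

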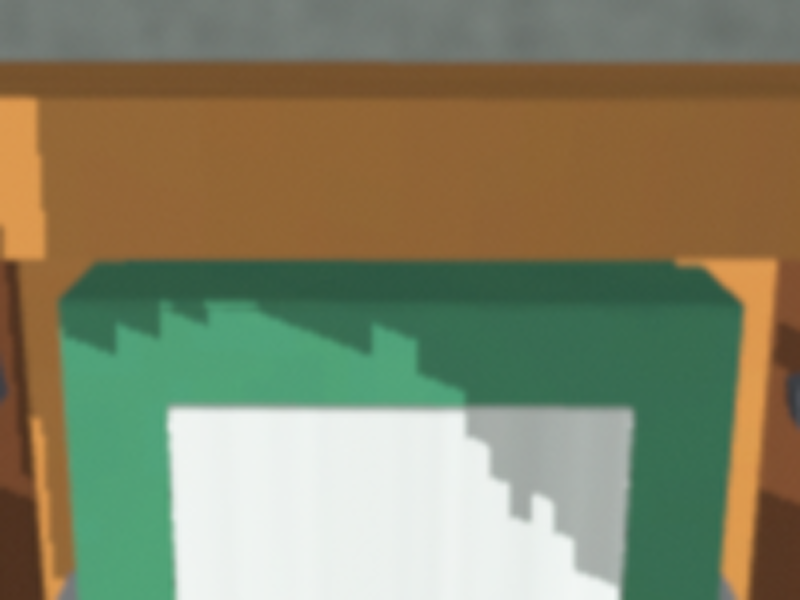

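```bash
python3 -c "
from h import *
print(ray('wrist',320,225,.066),ray('wrist',320,224,.066),ray('wrist',320,215,.05))
"
```

```text
[ 0.67079754 -0.00300891  0.066     ] [ 0.67116878 -0.0030056   0.066     ] [ 0.67092046 -0.00309237  0.05      ]
```

>>> {"api": "move_arm", "payload": {"rows": [[0, 0, 0.02, 0], [0, 0, 0.04, 0], [0, 0, 0.06, 0], [0, 0, 0.08, 0], [0, 0, 0.08, 0]]}}

```text
time: 21.8
ee_pos: [0.6258, -0.0037, 0.0493]
tool_rot: [-1.564, -0.002, -1.563]
ft_force: [-2.3, -2.7, -0.4]
width: 0.69
```

Fx flipped from +2.5 to -2.3 N and the travel stalled, so the box is against the back rail. I'll release gently.

>>> {"api": "move_arm", "payload": {"rows": [[0, 0, 0, 0], [0, 0, 0, 0], [0, 0, 0, 0], [0, 0, 0, 0], [0, 0, 0, 0], [0, 0, 0, 0], [0, 0, 0, 0], [0, 0, 0, 0]], "jaw": 0}}

```text
time: 22.47
ee_pos: [0.6258, -0.0037, 0.0493]
tool_rot: [-1.564, -0.002, -1.563]
ft_force: [0.1, -0.2, 0.0]
width: 0.996
```

>>> {"api": "move_arm", "payload": {"rows": [[0, -0.5, 0, 0], [0, -1.5, 0, 0], [0, -3, 0, 0], [0, -5, 0, 0], [0, -8, -1, 0], [0, -11, -3, 0], [0, -14, -5, 0], [0, -17, -7, 0], [0, -19, -8.5, 0], [0, -20, -9, 0], [0, -20, -9, 0], [0, -20, -9, 0], [0, -20, -9, 0]]}}

```text
time: 23.55
ee_pos: [0.5347, -0.004, 0.2478]
tool_rot: [-1.565, -0.002, -1.563]
ft_force: [0.0, -0.9, -0.3]
width: 1.0
```

Run:
```python
from fit import *
c=calibration('wrist'); snap('wrist','w14.png'); m=silhouettes('box_a','wrist')
go(.625,-.003,.05,-1.564)
for t in ['box_a_mid','bay_home']: print(t,[(np.round(r['point'],4),round(r['conf'],2)) for r in spot_point(t,'wrist')])
for r in m: print(r['conf'],r['mask'].sum(),np.argwhere(r['mask']).mean(0))
for p in [(-85,31.5,26),(-85,-31.5,26),(-50,33.5,26),(46,31.5,26),(46,104,50),(46,-104,50),(-162,45.5,8),(-162,-45.5,8)]:
    print(p,proj('wrist',[.625+p[0]/1000-.005*p[1]/1000,-.003+p[1]/1000+.005*p[0]/1000,p[2]/1000],c).round(1))
print('box');
for P in boxpts(.625,-.003,.005,.008): print(P.round(3),proj('wrist',P,c).round(1))
a=cv2.imread('pics/w14.png')[60:290,190:450]; cv2.imwrite('pics/w14c.png',cv2.resize(a,None,fx=2.6*1.15,fy=2.6,interpolation=cv2.INTER_CUBIC))
snap('scene','s14.png'); snap('side','d14.png')
for n,s,f in [('s14.png',(190,270),'s14c.png')]:
    a=cv2.imread('pics/s14.png')[200:330,260:420]; b=cv2.imread('pics/d14.png')[180:300,225:385]
    cv2.imwrite('pics/s14c.png',np.hstack([cv2.resize(a,(400,325),interpolation=2),cv2.resize(b,(400,325),interpolation=2)]))
```

```text
t 23.65 pos [ 0.5345 -0.0039  0.2473] rot [-1.566 -0.002 -1.563] F [-0.6 -0.   0.3] w 0.999 -> shift cm [-0.05 19.78  8.96] turn 0.07
box_a_mid [(array([ 0.4243, -0.262 ,  0.0309]), 0.87)]
bay_home [(array([ 0.6261, -0.0034,  0.0081]), 0.58)]
0.64 7412 [117.81449002 319.70480302]
0.61 7340 [308.84509537 539.28433243]
(-85, 31.5, 26) [289.6 206.1]
(-85, -31.5, 26) [347.7 206.2]
(-50, 33.5, 26) [286.9 173.2]
(46, 31.5, 26) [286.4  72.3]
(46, 104, 50) [203.1  66.9]
(46, -104, 50) [434.9  67.7]
(-162, 45.5, 8) [280.6 266.3]
(-162, -45.5, 8) [356.3 266.4]
box
[ 0.579 -0.033  0.008] [346.  168.1]
[ 0.579 -0.033  0.066] [351.  173.3]
[0.579 0.027 0.008] [291.5 167.9]
[0.579 0.027 0.066] [286.7 173.1]
[ 0.671 -0.033  0.008] [348.5  75.9]
[ 0.671 -0.033  0.066] [354.4  63.5]
[0.671 0.027 0.008] [289.5  75.7]
[0.671 0.027 0.066] [283.9  63.3]
```

View pics/w14c.png

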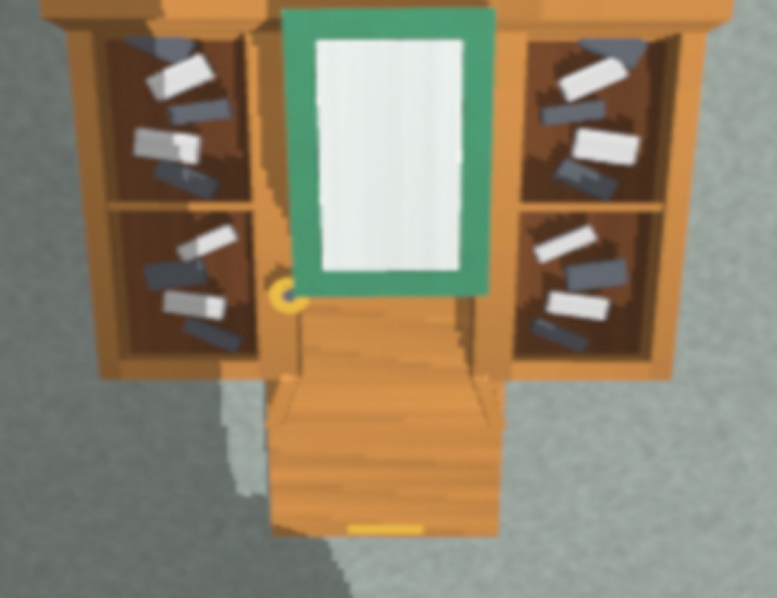

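View pics/s14c.png

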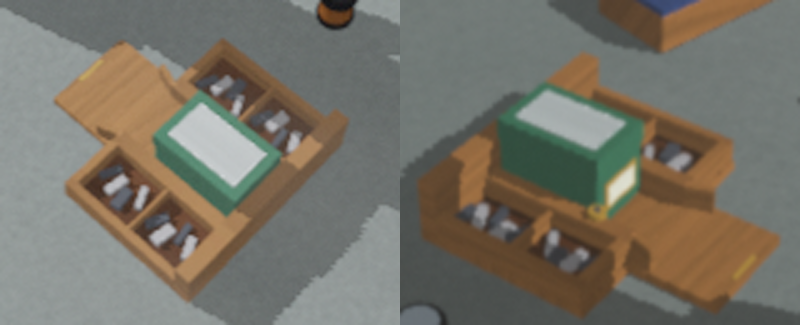

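View pics/s14.png

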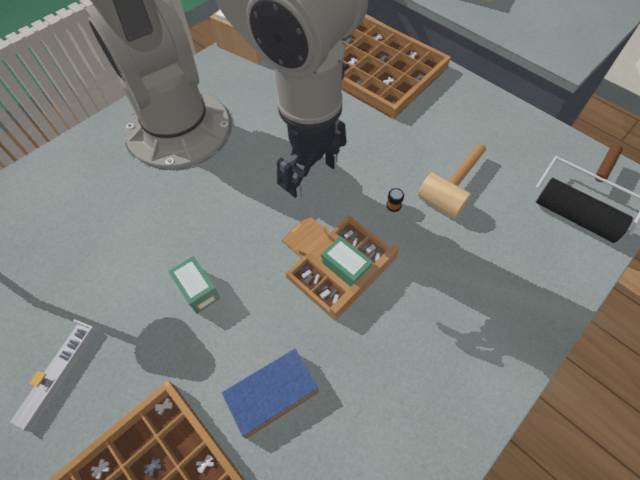

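```bash
python3 -c "
from h import *
close_job()
"
```

```text
the job is handed in; nothing more can be done
```

The heavier box is home in the bay and the job is handed in at about 24 s of the 72 s allowed. No verdict was reported.

- **Weighing:** I lifted the -y box first. It weighed about 3.4 N, so it is the lighter, and I set it back on the bench. I then lifted the +y box, which weighed about 5.6 N.
- **Insertion:** I carried the +y box to the landing and slid it in past the roller, with a side force of about 5 N. I then crept forward until the push reversed lightly, to about -2 N, against the back rail, and released it and backed off.
- **Position check:** in the last pictures the box ends are within about 0.5 mm of the predicted home position along the bay. The box sits about 1.5–2 mm to the right, by the right divider, which is inside the 4 mm allowed.
- **Catch check:** the roller shows at its predicted out position behind the box. By geometry it may still be pressed in by up to about 0.6 mm, under the 1.5 mm limit.
- **Everything else:** the lighter box is upright on the bench. The loupe, mallet and planer look unmoved, and the gripper touches nothing.
- **Disagreements:** separate estimates of the bay centre in y differed by about 1–2 mm. I settled it by comparing box and bay directly in the wrist pictures.

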